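# Stow the wooden floats in the tackle box and log them

### The arm

A 6-joint arm with a two-finger parallel gripper is mounted at the origin on the work surface. World frame = base frame: x ahead of the robot, y to its left, z up, the work surface at z = 0. Lengths are in m, angles in rad, forces in N, time in s.
With the tool pointing down it reaches from about 0.25 to 0.85 m from the base axis. Payload 12.5 kg.
Tool frame: the origin (TCP) lies at the very end of the fingers, on their centre line; the grasp point (between the pads) lies arm.grasp_offset behind it (arm.grasp_offset is the distance from the TCP to the grasp point, in m); z points along the fingers, y is the line along which they close (so a half turn about z gives the same grasp; the last joint's range is limited). The gripper opens to 93 mm and grips with 3 to 60 N. Pads are 15 mm wide; open, the fingers measure 128 mm over their backs; the gripper's body (75 mm by 188 mm) begins 65 mm behind the grasp point.
Start: joints at [1.23, 0.351, 1.652, -0, 1.139, -0.085], TCP at [0.139, 0.532, 0.192] pointing down, gripper open.
Joint ranges: [-2.75, 2.75], [-0.79, 2.1], [0.01, 2.65], [-1.57, 4.71], [0.07, 3.14], [-2.87, 2.87]. Speed limits (rad/s): [2.22, 2.22, 2.79, 3.14, 3.14, 3.14].

### API

Orientations are given as a unit quaternion [w, x, y, z].
In Python, from rig import arm, get_image gives the robot as it stands. The module is installed in compiled form; this text tells all that it offers.
- The arm moves only by the shell command python3 -m pendant 'ROWS'. ROWS is JSON, one flat list of numbers, 7 for each row, row after row: the shift along the tool's x, y, z normalised to -1 to 1, where 1 is 0.2 m, then the turn, a rotation vector about the tool's x, y, z normalised to -1 to 1, where 1 is pi rad, then the opening, from 0 (shut) to 1 (fully open). In form: [dx, dy, dz, rx, ry, rz, grip, dx, dy, dz, rx, ry, rz, grip, ...]. A call has 1 to 20 rows; each row shifts and turns the commanded pose from where the row before left it, along the tool's axes as they then stand; what a row does not reach is not made up. A row lasts 1/12 s, in which the tool goes at most 41.7 mm and 7.16 degrees, less where a joint would pass 70% of its speed; a pose out of reach is approached as far as the arm can. A call with a number of a shift or a turn outside -1 to 1 is refused whole. A call with a gripper value outside its range is refused whole. The fingers move at their own pace and stop on an object; the grip force is fixed at half the most. Time passes only in rows, so rows that do not move let the fingers close. It gives the time, the measured TCP pose, the force, the opening and the grip force at its end, in the units of the state.
- arm.sense(): the state, without advancing time (a new reading comes with each control period).
- get_image(name): name is "scene" or "top" or "wrist"; returns a dict with "img" (420x560x3 uint8, blue, green, red), "K" (3x3 intrinsics, pixels), "extrinsics" (4x4, takes a point from camera to world coordinates); the wrist camera has in their place "hand_eye" (4x4, takes a point from camera to tool coordinates, whose origin is the TCP and whose axes are the flange's). Camera axes: x right, y down, z forward; pixel columns grow to the right and rows downward; lengths in m; the calibration is good to about 2 mm. A picture is of the moment at which its call begins: read the wrist's pose just before it. There is no depth.
- arm.finish_job(): hands the job in; it is judged then, once.
The state is a dict: "time_s": time; "joint_positions": joint angles; "qd": joint speeds; "joint_torque": joint torques, N m; "tool_pos": TCP position; "ee_rot": TCP orientation; "force": force on the tool from outside, world axes, zero at the start; "ft_torque": the same for the moment, N m; "opening": opening from 0.0 (shut) to 1.0 (fully open); "finger_force": force on a finger pad.
Only numpy, scipy, OpenCV 4.12 (cv2) and the standard library are available. Lean on these libraries where they do the work, as an engineer would, in place of code of your own. Each camera call takes 0.05 s, during which the arm holds its last target. There are 200 camera calls.

### The job

Stow the two wooden floats in the two empty wells of the open olive tackle box: the stout one in the wide well and the slim one in the narrow well beside it. Lower each one gently right to the bottom before letting go, so that it is never dropped or jammed against the box, and leave it standing on its end without disturbing the other gear. When both are in, log the pair on the stroke counter: swing its lever fully to its stop and let it spring back.

Things in the scene. Friction and masses are not known exactly. Their poses are not given: they have to be found in the camera images.
- stout_float: The stout wooden float: a turned, plain barrel, 92 mm tall, standing on its flat end (40 mm across). 66 mm in diameter and straight-sided from 28 to 68 mm above its foot, rounded in above and below. About 0.15 kg (0.10 to 0.21). Origin at the centre of its lower end, z up along its axis; symmetric about z.
- slim_float: The slim wooden float: a turned, plain spindle, 112 mm tall, standing on its flat end (30 mm across). 46 mm in diameter and straight-sided from 36 to 94 mm above its foot, rounded in above and below. About 0.10 kg (0.07 to 0.14). Origin at the centre of its lower end, z up along its axis; symmetric about z.
- tackle_box: Olive tackle box, fixed, 190 mm (x) by 262 mm (y), rim 130 mm high, walls 5 mm. Origin under its centre; x points from the front (twin spring clips reach 30 mm out) to the hinge side. Two open wells lie side by side along the front: the wide well at y +42 to +126 mm, the narrow one at y -22 to +38 mm, then a bay with a lure case. Behind them (x over +30 mm) is a shallow tray. Inner walls 4 mm.
- lid_hinge (a point): Middle of the hinge of the tackle box's lid, on the rim; axes as the tackle box. The lid, 262 mm wide (y), stands open from here, leaning 22 degrees outwards (to +x), up to 0.315 m above the work surface. Nothing else of the box rises above the rim.
- wide_well (a point): Centre of the floor (a black foam liner that gives 0.5 mm per N, up to 8 mm) of the wide well, 14 mm above the work surface; axes as the tackle box. The well is 118 mm long along x, 84 mm wide along y and 116 mm deep below the rim (108 mm below the walls between).
- narrow_well (a point): Centre of the floor (a black foam liner that gives 0.5 mm per N, up to 8 mm) of the narrow well, 14 mm above the work surface; axes as the tackle box. The well is 118 mm long along x, 60 mm wide along y and 116 mm deep below the rim (108 mm below the walls between).
- counter: Stroke counter, fixed: grey die-cast housing, 85 x 60 mm and 74 mm high at most, with a row of white number drums on top, on a steel foot plate of 120 (x) x 100 (y) mm. Origin under the foot plate's centre. The lever stands at its +y side.
- count_lever (a joint): Angle of the counter's sprung lever (rad): 0 at rest, leaning 0.5 rad from upright towards the counter's -x; it swings over the top towards the counter's +x to its stop at 1.0 (0.5 rad past upright). The pivot, along the counter's y, is 45 mm above the work surface at counter x = 0, y = +40 mm. The spring needs 1 N at the grip to start, 3 N at the stop; let go, it returns to 0 at once.
- lever_grip (a point): Centre, 85 mm from the pivot, of the lever's black crossbar grip, 14 mm in diameter and 40 mm long along the counter's y; at rest about 120 mm above the work surface.
- flask: Bystander: steel vacuum flask, standing, 70 mm in diameter, 200 mm tall. Origin at the centre of its foot.
- bait_jar: Bystander: amber glass jar with white cap, 68 mm in diameter, 95 mm tall. Origin at the centre of its foot.
- line_spool: Bystander: bulk line spool standing on its flange, 76 mm in diameter, 58 mm tall. Origin at the centre of its foot.
- sinker_dish: Bystander: white ceramic dish of lead sinkers, 120 mm in diameter, 34 mm tall. Origin at the centre of its foot.
- reel: Bystander: orange spinning reel lying on its side, within 100 mm of its origin, up to 86 mm tall. Origin at table level under its body.
- pliers: Bystander: stainless fishing pliers lying flat, 190 mm long along x (jaws to +x 72 mm, handles to -x 118 mm), 60 mm wide, 12 mm thick. Origin at table level under the pivot.
Not all that is in view belongs to the job. Leave any black or yellow look-alike of the slim_float alone.

How it is judged:
On the way, in this order (a step that is already met when the one before it is completed fails the run):
1. one float has been lowered, still held in the fingers, to within 15 mm of the floor of its own well (((horizontal distance between stout_float and wide_well below 0.04 m and z of stout_float in the frame of wide_well below 0.015 m and contact force between the fingers and stout_float above 0.5 N) or (horizontal distance between slim_float and narrow_well below 0.04 m and z of slim_float in the frame of narrow_well below 0.015 m and contact force between the fingers and slim_float above 0.5 N))), for 0.05 s.
2. with that float standing free in its well, the other has been lowered, still held, to within 15 mm of the floor of its own well (((horizontal distance between stout_float and wide_well below 0.04 m and z of stout_float in the frame of wide_well below 0.006 m and angle between stout_float's own z axis and vertical below 0.12 rad and contact force between the fingers and stout_float below 0.1 N and horizontal distance between slim_float and narrow_well below 0.04 m and z of slim_float in the frame of narrow_well below 0.015 m and contact force between the fingers and slim_float above 0.5 N) or (horizontal distance between slim_float and narrow_well below 0.04 m and z of slim_float in the frame of narrow_well below 0.006 m and angle between slim_float's own z axis and vertical below 0.12 rad and contact force between the fingers and slim_float below 0.1 N and horizontal distance between stout_float and wide_well below 0.04 m and z of stout_float in the frame of wide_well below 0.015 m and contact force between the fingers and stout_float above 0.5 N))), for 0.05 s.
3. both floats stand free in their own wells (horizontal distance between stout_float and wide_well below 0.04 m and z of stout_float in the frame of wide_well below 0.006 m and angle between each of stout_float, slim_float's own z axis and vertical below 0.12 rad and contact force between the fingers and stout_float below 0.1 N and horizontal distance between slim_float and narrow_well below 0.04 m and z of slim_float in the frame of narrow_well below 0.006 m and contact force between the fingers and slim_float below 0.1 N), for 0.2 s.
4. the counter's lever has been swung to its stop (beyond 0.95 of 1.0 rad) while both floats stand in their wells (all of step 3 and value of joint count_lever above 0.95 rad), for 0.05 s.
At the end, for the whole second after the job is handed in: The stout float stands in the wide well and the slim float in the narrow well, each on the floor (within 6 mm), upright within 0.12 rad, released and at rest; the counter's lever has been to its stop and is back at rest (below 0.08 rad) (all of step 3 and value of joint count_lever below 0.08 rad and linear speed of each of stout_float, slim_float below 0.02 m/s); the robot touches nothing.
It fails at once if a float strikes or presses the tackle box with more than 15 N (dropped or jammed) (contact force between any of stout_float, slim_float and tackle_box above 15 N).
It fails at once if a float is let fall: it is loose inside its well, less than 50 mm above the floor, and faster than 0.55 m/s (a fall of 15 mm stays below this) ((horizontal distance between stout_float and wide_well below 0.04 m and z of stout_float in the frame of wide_well below 0.05 m and contact force between the fingers and stout_float below 0.1 N and linear speed of stout_float above 0.55 m/s) or (horizontal distance between slim_float and narrow_well below 0.04 m and z of slim_float in the frame of narrow_well below 0.05 m and contact force between the fingers and slim_float below 0.1 N and linear speed of slim_float above 0.55 m/s)).
It fails at once if a bystander is moved more than 25 mm (distance of any of flask, bait_jar, line_spool, sinker_dish, reel, pliers from where it was at the start of the episode above 0.025 m).
It fails at once if the flask or the jar is tipped by more than 0.3 rad (angle between any of flask, bait_jar's own z axis and vertical above 0.3 rad).
It also fails if it takes over 70 s, if anything falls off the work surface, if the arm or the gripper's body presses on something with over 40 N, if the wrist force passes 120 N, or if a joint passes its speed limit or range.

## Working session

There is one attempt and no reset: what is moved stays moved. The work goes in short steps, Python scripts to look and compute and a shell command to move; the robot and the scene stay as the last step left them, time stands still between calls to the robot, and variables do not carry over. Pictures are saved under pics/ and viewed, at most 12 in all, crops included, and the job is handed in when it is done.

```bash
mkdir -p pics; python3 - <<'E'
from rig import arm,get_image
import cv2,numpy as np
s=arm.sense();print(s['time_s'],s['tool_pos'],s['ee_rot'],s['opening'],s['force'],arm.grasp_offset)
for n in ['scene','top']:
    d=get_image(n);cv2.imwrite(f'pics/{n}0.png',d['img']);np.savez(f'{n}.npz',K=d['K'],E=d['extrinsics'],img=d['img'])
    print(n,np.round(d['K'],1).tolist(),np.round(d['extrinsics'],3).tolist())
E
```

```text
0.0 [0.13900985 0.53177317 0.19142174] [-1.34923464e-04  1.27579165e-01  9.91828234e-01 -5.40854112e-04] 1.0012646330295363 [-0.14932036 -0.01974079  0.74599209] 0.0188
scene [[402.2, 0.0, 275.4], [0.0, 402.2, 207.6], [0.0, 0.0, 1.0]] [[0.473, 0.55, -0.688, 1.273], [0.881, -0.312, 0.356, -0.41], [-0.019, -0.774, -0.632, 0.778], [0.0, 0.0, 0.0, 1.0]]
top [[379.9, 0.0, 273.9], [0.0, 379.9, 212.5], [0.0, 0.0, 1.0]] [[-0.025, -0.995, 0.093, 0.479], [-1.0, 0.024, -0.016, 0.003], [0.014, -0.094, -0.996, 0.903], [0.0, 0.0, 0.0, 1.0]]
```

View pics/scene0.png

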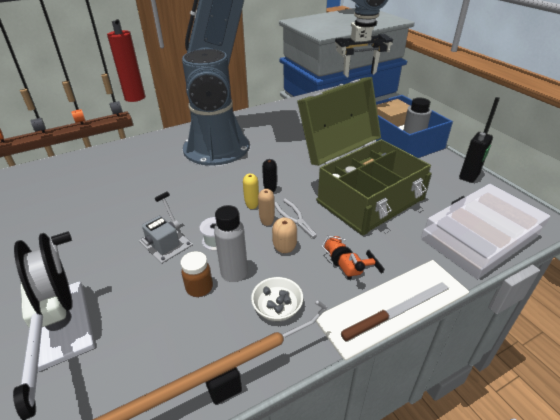

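View pics/top0.png

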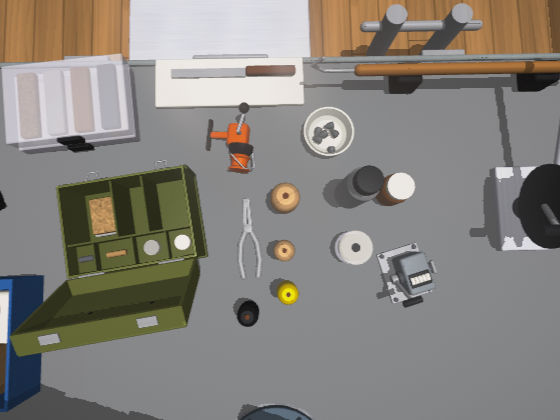

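View crops.

The stout float is at top (285,197), the slim one at (285,250), with look-alikes at (288,293) and (248,314). The box spans top (60-205,165-280), wide well at (172,205) and narrow well at (128,210). The counter is at (415,272). Next I zoom in to pick the corners.

```bash
cat > h.py <<'E'
import numpy as np,cv2
def cam(n):
    d=np.load(n+'.npz');return d['K'],d['E'],d['img']
def ray(n,p):
    K,E,_=cam(n);v=E[:3,:3]@np.linalg.solve(K,[p[0],p[1],1]);return E[:3,3],v/np.linalg.norm(v)
def plane(n,p,z):
    o,v=ray(n,p);return o+v*(z-o[2])/v[2]
def tri(a,b):
    (o1,v1),(o2,v2)=ray('top',a),ray('scene',b)
    A=np.eye(3)-np.outer(v1,v1);B=np.eye(3)-np.outer(v2,v2)
    x=np.linalg.solve(A+B,A@o1+B@o2);return x,np.linalg.norm(A@(x-o1))+np.linalg.norm(B@(x-o2))
def proj(n,P):
    K,E,_=cam(n);q=K@np.linalg.inv(E)[:3]@np.append(P,1);return q[:2]/q[2]
E
python3 - <<'E'
from h import *
def crop(n,x,y,w,h,s,tick=10):
    c=cv2.resize(cam(n)[2][y:y+h,x:x+w],None,fx=s,fy=s,interpolation=cv2.INTER_CUBIC)
    for u in range(-(-x//tick)*tick,x+w,tick):
        cv2.line(c,(int((u-x+.5)*s),0),(int((u-x+.5)*s),5 if u%50 else 14),(255,255,255),1)
    for v in range(-(-y//tick)*tick,y+h,tick):
        cv2.line(c,(0,int((v-y+.5)*s)),(5 if v%50 else 14,int((v-y+.5)*s)),(255,255,255),1)
    return c
a=crop('top',50,155,160,130,5);cv2.imwrite('pics/a.png',a[:600])
b=crop('scene',300,135,140,95,5.7);cv2.imwrite('pics/b.png',b)
c1=crop('top',370,235,80,80,5);c2=crop('scene',130,185,80,80,5)
cv2.imwrite('pics/c.png',np.hstack([c1,c2]))
for n in ['top','scene']:
    hsv=cv2.cvtColor(cam(n)[2],cv2.COLOR_BGR2HSV)
    m=cv2.inRange(hsv,(5,70,90),(17,190,255));m=cv2.morphologyEx(m,cv2.MORPH_CLOSE,np.ones((5,5)))
    k,_,st,ce=cv2.connectedComponentsWithStats(m)
    for i in range(1,k):
        if st[i,4]>120: print(n,st[i].tolist(),ce[i].round(1))
E
```

```text
top [0, 0, 130, 62, 7566] [62.3 28.9]
top [309, 0, 251, 57, 9771] [439.1  24.8]
top [385, 31, 50, 25, 845] [408.6  42.7]
top [355, 61, 205, 14, 2247] [456.6  67.5]
top [246, 66, 31, 8, 223] [260.   69.3]
top [210, 123, 40, 22, 351] [233.2 132.5]
top [228, 153, 23, 20, 338] [239.  162.7]
top [271, 183, 29, 30, 688] [284.7 197.4]
top [90, 197, 25, 38, 745] [101.7 215.6]
top [274, 240, 21, 21, 346] [283.7 250.2]
scene [136, 0, 58, 128, 4555] [167.4  55.6]
scene [229, 15, 19, 96, 1133] [238.3  71.8]
scene [406, 29, 154, 77, 3182] [488.2  67. ]
scene [377, 99, 32, 27, 564] [393.4 111.2]
scene [0, 109, 131, 37, 1107] [ 63.5 127.4]
scene [258, 189, 39, 64, 1217] [276.7 223.1]
scene [324, 236, 22, 20, 220] [333.3 243.9]
scene [339, 253, 37, 23, 473] [352.7 263.3]
scene [399, 257, 161, 163, 10614] [511.4 369. ]
scene [182, 264, 27, 27, 237] [193.4 276.5]
scene [342, 311, 47, 28, 407] [364.1 324.3]
scene [93, 332, 190, 88, 2745] [192.6 379.1]
```

View pics/a.png

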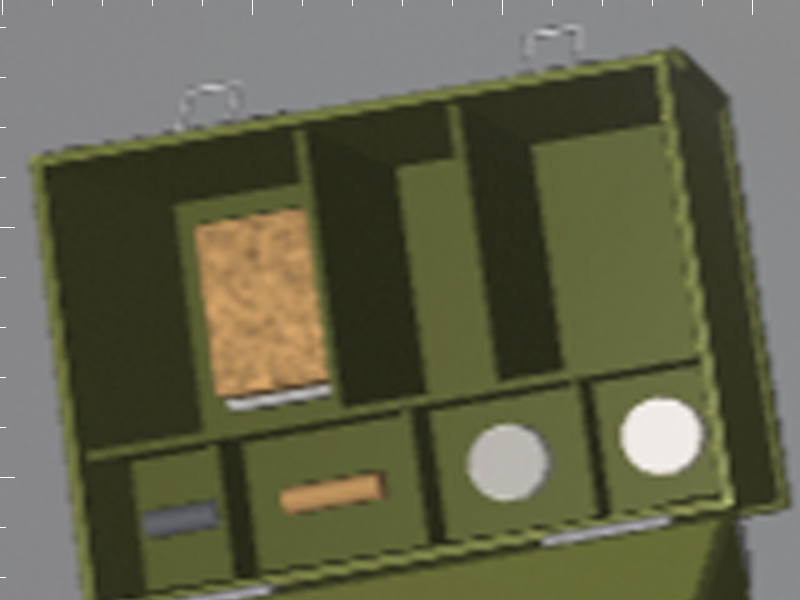

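View pics/b.png

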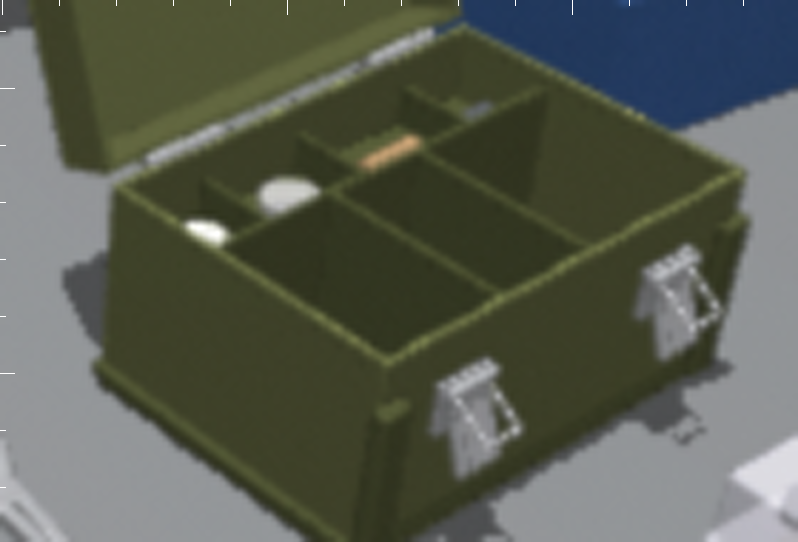

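View pics/c.png

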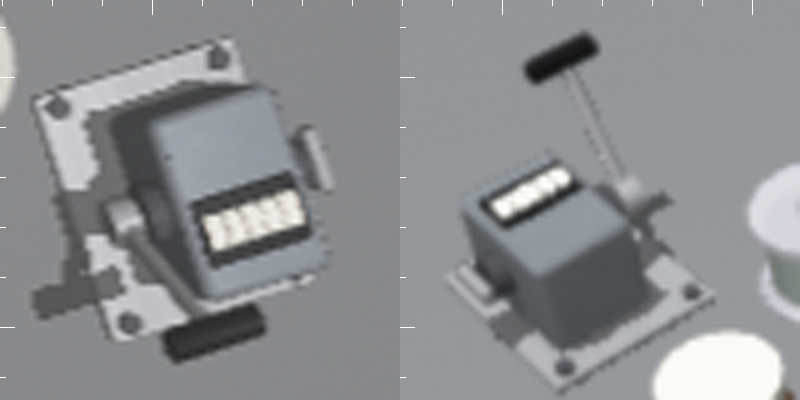

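The box rim corners, dividers and lever grip are clear in both views. At rest the grip is at top (412,301) and scene (162,196). Next I triangulate.

```bash
python3 - <<'E'
from h import *
from rig import arm
from scipy.optimize import least_squares
np.set_printoptions(precision=4,suppress=True)
C={'f+':((183.5,165.9),(367.4,198.0),(-95,131)),'f-':((57.1,186.5),(429.9,164.7),(-95,-131)),
'r+':((196.9,254.5),(320.2,167.0),(95,131))}
for k,(a,b,_) in C.items(): print(k,*tri(a,b), plane('top',a,.13),plane('scene',b,.13))
print('div',*tri((140.5,176.1),(386.7,186.6)))
def f(p):
    r=[]
    for a,b,l in C.values():
        c,s=np.cos(p[2]),np.sin(p[2]);x,y=np.array(l)/1000
        P=[p[0]+c*x-s*y,p[1]+s*x+c*y,.13]
        r+=list(proj('top',P)-a)+list(proj('scene',P)-b)
    return r
s=least_squares(f,[.5,.4,np.pi]);p=s.x;print('box',p,np.array(s.fun).round(1))
c,sn=np.cos(p[2]),np.sin(p[2]);R=np.array([[c,-sn],[sn,c]])
for n,l in [('wide',(-.031,.084)),('narrow',(-.031,.008))]: print(n,p[:2]+R@l)
print('grip',*tri((412.5,301.1),(161.9,196.1)))
pc=[plane('top',q,.004) for q in [(376.5,254.5),(415.9,242.5),(391.9,302.5)]]
print('plate',pc); ctr=(pc[1]+pc[2])/2; d=pc[0]-pc[2]; print(ctr,np.degrees(np.arctan2(d[1],d[0])))
# floats: top-view silhouette + scene-view edges
for n,z,q,r in [('stout',.048,(284.7,197.4),16),('slim',.065,(284.2,250.2),13)]: print(n,plane('top',q,z))
hsv=cv2.cvtColor(cam('scene')[2],cv2.COLOR_BGR2HSV)
m=cv2.inRange(hsv,(5,70,60),(17,190,255))
for v in range(186,256,2): 
    u=np.where(m[v,250:305])[0]+250; print(v,(u.min(),u.max(),len(u)) if len(u) else '',end=' ')
K,E,im=cam('top');hs=cv2.cvtColor(im,cv2.COLOR_BGR2HSV)
for (x,y) in [(285,197),(285,250)]:
    g=im[y-20:y+20,x-20:x+20];mm=cv2.inRange(hs[y-20:y+20,x-20:x+20],(5,70,50),(17,255,255))
    cs=max(cv2.findContours(mm,0,2)[0],key=cv2.contourArea);(cx,cy),rr=cv2.minEnclosingCircle(cs);print('circ',cx+x-20,cy+y-20,rr,cv2.boundingRect(cs))
E
```

```text
f+ [0.6531 0.1766 0.1323] 0.0053102312957804335 [0.6521 0.1748 0.13  ] [0.6514 0.1817 0.13  ]
f- [0.6159 0.4334 0.1302] 0.0031213069161670536 [0.6151 0.4319 0.13  ] [0.6157 0.4358 0.13  ]
r+ [0.4712 0.1501 0.133 ] 0.005005300449963975 [0.4699 0.1484 0.13  ] [0.4681 0.1552 0.13  ]
div [0.6332 0.2634 0.1258] 0.0018076662092450136
box [0.5417 0.2918 3.2896] [-0.7 -1.4 -0.8  1.4 -1.7 -0.6  0.1  0.2  0.1  1.4 -2.2  0.5]
wide [0.5848 0.2133]
narrow [0.5736 0.2884]
grip [ 0.3651 -0.2849  0.1227] 0.0015522398906576552
plate [array([ 0.4577, -0.2507,  0.004 ]), array([ 0.4836, -0.3459,  0.004 ]), array([ 0.3455, -0.2811,  0.004 ])]
[ 0.4146 -0.3135  0.004 ] 15.178604991167612
stout [ 0.5928 -0.0357  0.048 ]
slim [ 0.4737 -0.0306  0.065 ]
186  188 (np.int64(265), np.int64(268), 4) 190 (np.int64(262), np.int64(271), 10) 192 (np.int64(260), np.int64(272), 13) 194 (np.int64(259), np.int64(272), 14) 196 (np.int64(259), np.int64(273), 15) 198 (np.int64(258), np.int64(273), 16) 200 (np.int64(259), np.int64(273), 15) 202 (np.int64(259), np.int64(273), 15) 204 (np.int64(259), np.int64(273), 15) 206 (n
[... 360 characters left out ...]
64), np.int64(295), 29) 226 (np.int64(273), np.int64(295), 23) 228 (np.int64(273), np.int64(296), 24) 230 (np.int64(273), np.int64(296), 24) 232 (np.int64(273), np.int64(295), 23) 234 (np.int64(273), np.int64(295), 23) 236 (np.int64(273), np.int64(295), 23) 238 (np.int64(273), np.int64(295), 23) 240 (np.int64(273), np.int64(295), 23) 242 (np.int64(273), np.int64(296), 24) 244 (np.int64(274), np.int64(295), 22) 246 (np.int64(275), np.int64(294), 20) 248 (np.int64(276), np.int64(293), 18) 250 (np.int64(278), np.int64(291), 14) 252 (np.int64(281), np.int64(287), 7) 254  circ 284.5 197.5 15.182326316833496 (6, 6, 29, 30)
circ 283.6872787475586 250.13604164123535 10.53171443939209 (9, 10, 21, 21)
```

```bash
python3 -m pendant '[0,0,-0.2,0,0,0.0371,1, 0,0,-0.2,0,0,0.0371,1, 0,0,-0.2,0,0,0.0371,1, 0,0,-0.2,0,0,0.0371,1, 0,0,-0.2,0,0,0.0371,1, 0,0,0,0,0,0.0371,1, 0,0,0,0,0,0.0371,1, 0,0,0,0,0,0.0371,1, 0,0,0,0,0,0.0371,1, 0,0,0,0,0,0.0371,1]'
cat > go.py <<'E'
# prints the shift, in tool axes and normalised units, and the turn to a target TCP x y z [yaw of tool y, deg]
import sys,numpy as np
from scipy.spatial.transform import Rotation as Rn
from rig import arm
s=arm.sense();t=np.array([float(v) for v in sys.argv[1:4]]);q=s['ee_rot'];R=Rn.from_quat(np.r_[q[1:],q[0]])
M=R.as_matrix();yaw=np.degrees(np.arctan2(M[1,1],M[0,1]))
print('t',round(s['time_s'],2),'pos',np.round(s['tool_pos'],4),'yaw %.2f'%yaw,'tilt %.2f'%np.degrees(np.arccos(-M[2,2])),'F',np.round(s['force'],1),'op %.3f ff %.1f'%(s['opening'],np.max(s['finger_force'])))
yt=float(sys.argv[4]) if len(sys.argv)>4 else yaw
Y=np.array([np.cos(np.radians(yt)),np.sin(np.radians(yt)),0]);Z=np.array([0,0,-1.]);T=np.column_stack([np.cross(Y,Z),Y,Z])
print('turn rotvec/180deg',np.round((R.inv()*Rn.from_matrix(T)).as_rotvec()/np.pi,4),'then shift',np.round(T.T@(t-s['tool_pos'])/.2,4))
E
python3 go.py .585 .213 .39 8.5
```

```text
time_s: 0.93
tool_pos: [0.1391, 0.532, 0.3916]
ee_rot: [0.0, 0.655, 0.756, -0.0]
force: [-0.2, -0.7, 0.2]
opening: 0.999
finger_force: 0.0
t 0.93 pos [0.1391 0.532  0.3916] yaw 8.23 tilt 0.04 F [-0.2 -0.7  0.2] op 0.999 ff 0.0
turn rotvec/180deg [-0.0001  0.0002 -0.0015] then shift [-1.9069  1.9693  0.008 ]
```

```bash
python3 -m pendant '[-0.136,0.141,0,0,0,0,1, -0.136,0.141,0,0,0,0,1, -0.136,0.141,0,0,0,0,1, -0.136,0.141,0,0,0,0,1, -0.136,0.141,0,0,0,0,1, -0.136,0.141,0,0,0,0,1, -0.136,0.141,0,0,0,0,1, -0.136,0.141,0,0,0,0,1, -0.136,0.141,0,0,0,0,1, -0.136,0.141,0,0,0,0,1, -0.136,0.141,0,0,0,0,1, -0.136,0.141,0,0,0,0,1, -0.136,0.141,0,0,0,0,1, -0.136,0.141,0,0,0,0,1, 0,0,0,0,0,0,1]'
python3 go.py .585 .213 .39 8.5; python3 - <<'E'
from rig import arm,get_image
import cv2,numpy as np
s=arm.sense();d=get_image('wrist');cv2.imwrite('pics/w1.png',d['img']);np.savez('w1.npz',K=d['K'],H=d['hand_eye'],img=d['img'],p=s['tool_pos'],q=s['ee_rot'])
print(d['K'].round(1).tolist(),d['hand_eye'].round(3).tolist())
E
```

```text
time_s: 2.18
tool_pos: [0.59, 0.2101, 0.3898]
ee_rot: [-0.0, 0.654, 0.756, -0.001]
force: [-0.9, -0.4, -1.4]
opening: 1.002
finger_force: 0.0
t 2.18 pos [0.59   0.2101 0.3898] yaw 8.31 tilt 0.15 F [-0.9 -0.4 -1.4] op 1.002 ff 0.0
turn rotvec/180deg [-0.0007  0.0005 -0.0011] then shift [ 0.018  -0.0225 -0.0011]
[[336.1, 0.0, 277.9], [0.0, 336.1, 209.0], [0.0, 0.0, 1.0]] [[-0.0, -0.961, -0.277, 0.076], [1.0, 0.0, -0.001, 0.001], [0.001, -0.277, 0.961, -0.193], [0.0, 0.0, 0.0, 1.0]]
```

View pics/w1.png

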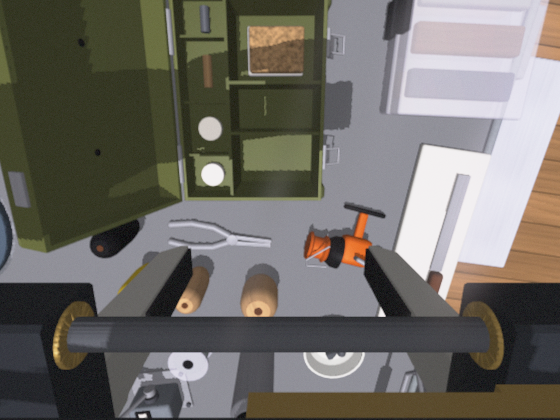

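The wrist view shows the box well: rim corner (324,199), dividers near v=132 and v=82, long inner wall near u=232, hinge edge near u=183, stout float tip (257,311) and slim float tip (184,306). I'll read the edges from intensity profiles.

```bash
python3 - <<'E'
import numpy as np
im=np.load('w1.npz')['img'].astype(int)[...,1]
print('vert u=265..300', list(zip(range(70,212),im[70:212,268:298].mean(1).astype(int))))
print('horiz v=150..185',list(zip(range(172,340),im[160:185,172:340].mean(0).astype(int))))
E
```

```text
vert u=265..300 [(70, np.int64(85)), (71, np.int64(74)), (72, np.int64(67)), (73, np.int64(130)), (74, np.int64(168)), (75, np.int64(140)), (76, np.int64(89)), (77, np.int64(66)), (78, np.int64(65)), (79, np.int64(66)), (80, np.int64(66)), (81, np.int64(68)), (82, np.int64(68)), (83, np.int64(63)), (84, np.int64(51)), (85, np.int64(42)), (86, np.int64(42)), (87, np.int64(42)), (88, np.int64(45)), (89, np.int64(57)), (90, np.int64(66)), (91, np.int64(67)), (92, np.int64(66)), (93, np.int64(65)), (94, np.int64(65)), (95, np.int64(65)), (96, np.int64(65)), (97, np.int64(66)), (98, np.int64(65)), (99, np.int64(66)), (100, np.int64(65)), (101, np.int64(66)), (102, np.int64(65)), (103, np.int64(66)), (104, np.int64(66)), (105, np.int64(67)), (106, np.int64(66)), (107, np.int64(66)), (108, np.int64(66)), (109, np.int64(66)), (110, np.int64(66)), (111, np.int64(66)), (112, np.int64(66)), (113, np.int64(66)), (114, np.int64(67)), (115, np.int64(67)), (116, np.int64(67)), (117, np.int64(67)), (118, np.int64(66)), (119, np.int64(67)), (120, np.int64(66)), (121, np.int64(67)), (122, np.int64(67)
[... 4837 characters left out ...]
4(90)), (308, np.int64(90)), (309, np.int64(91)), (310, np.int64(80)), (311, np.int64(61)), (312, np.int64(51)), (313, np.int64(52)), (314, np.int64(52)), (315, np.int64(52)), (316, np.int64(53)), (317, np.int64(52)), (318, np.int64(91)), (319, np.int64(136)), (320, np.int64(143)), (321, np.int64(128)), (322, np.int64(135)), (323, np.int64(160)), (324, np.int64(159)), (325, np.int64(143)), (326, np.int64(138)), (327, np.int64(139)), (328, np.int64(140)), (329, np.int64(143)), (330, np.int64(144)), (331, np.int64(144)), (332, np.int64(144)), (333, np.int64(144)), (334, np.int64(143)), (335, np.int64(144)), (336, np.int64(144)), (337, np.int64(146)), (338, np.int64(146)), (339, np.int64(144))]
```

```bash
cat >> h.py <<'E'
from scipy.spatial.transform import Rotation as Rn
def wplane(f,p,z):
    d=np.load(f);q=d['q'];T=np.eye(4);T[:3,:3]=Rn.from_quat(np.r_[q[1:],q[0]]).as_matrix();T[:3,3]=d['p'];E=T@d['H']
    v=E[:3,:3]@np.linalg.solve(d['K'],[p[0],p[1],1]);o=E[:3,3];return o+v*(z-o[2])/v[2]
E
python3 - <<'E'
from h import *
np.set_printoptions(precision=4,suppress=True)
p=[.5417,.2918,3.2896];c,s=np.cos(p[2]),np.sin(p[2]);R=np.array([[c,-s],[s,c]])
for n,q,z in [('front inner x-90',(317.8,172),.13),('rear inner x+90',(186.3,172),.13),('+y outer y131',(283,196.8),.13)]:
    P=wplane('w1.npz',q,z);print(n,P,R.T@(P[:2]-p[:2]))
# edge slopes for yaw
im=np.load('w1.npz')['img'].astype(float)[...,1]
e=[(u,190+np.argmax(np.diff(cv2.GaussianBlur(im[190:206,u:u+1],(1,3),0)[:,0]))+.5) for u in range(200,312,4)]
print('slope +y',np.polyfit(*zip(*e),1))
P=[wplane('w1.npz',(u,np.polyval(np.polyfit(*zip(*e),1),u)),.13) for u in (200,310)];d=P[0]-P[1];print('box yaw',np.degrees(np.arctan2(d[1],d[0])),[R.T@(a[:2]-p[:2]) for a in P])
print('tips', wplane('w1.npz',(257.5,311),.092), wplane('w1.npz',(184,306),.112))
E
```

```text
front inner x-90 [0.6437 0.2154 0.13  ] [-0.0896  0.0906]
rear inner x+90 [0.4667 0.1895 0.13  ] [0.0893 0.0902]
+y outer y131 [0.6021 0.1742 0.13  ] [-0.0423  0.1253]
slope +y [ -0.0008 196.7269]
box yaw -171.6172793585662 [array([0.0729, 0.1247]), array([-0.0798,  0.1249])]
tips [ 0.591  -0.0355  0.092 ] [ 0.4735 -0.0305  0.112 ]
```

```bash
python3 go.py .592 -.0356 .20 8.4
```

```text
t 2.23 pos [0.588  0.2121 0.3902] yaw 8.36 tilt 0.14 F [-0.4  0.7  0.1] op 1.000 ff 0.0
turn rotvec/180deg [-0.0008  0.0002 -0.0002] then shift [-1.2279 -0.1613  0.9508]
```

```bash
python3 -m pendant '[-0.123,-0.016,0.095,0,0,0,1, -0.123,-0.016,0.095,0,0,0,1, -0.123,-0.016,0.095,0,0,0,1, -0.123,-0.016,0.095,0,0,0,1, -0.123,-0.016,0.095,0,0,0,1, -0.123,-0.016,0.095,0,0,0,1, -0.123,-0.016,0.095,0,0,0,1, -0.123,-0.016,0.095,0,0,0,1, -0.123,-0.016,0.095,0,0,0,1, -0.123,-0.016,0.095,0,0,0,1, 0,0,0,0,0,0,1, 0,0,0,0,0,0,1, 0,0,0,0,0,0,1]'
python3 go.py .592 -.0356 .043 8.4; python3 - <<'E'
from rig import arm,get_image
import cv2,numpy as np
s=arm.sense();d=get_image('wrist');cv2.imwrite('pics/w2.png',d['img']);np.savez('w2.npz',K=d['K'],H=d['hand_eye'],img=d['img'],p=s['tool_pos'],q=s['ee_rot'])
E
```

```text
time_s: 3.32
tool_pos: [0.5913, -0.0326, 0.2027]
ee_rot: [0.0, 0.652, 0.758, 0.0]
force: [-0.4, 0.4, 0.8]
opening: 1.001
finger_force: 0.0
t 3.32 pos [ 0.5913 -0.0326  0.2027] yaw 8.59 tilt 0.04 F [-0.4  0.4  0.8] op 1.001 ff 0.0
turn rotvec/180deg [ 0.0002 -0.      0.0011] then shift [-0.0152  0.0013  0.7985]
```

View pics/w2.png

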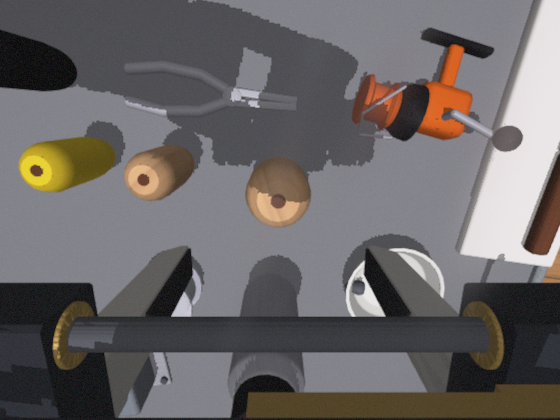

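Stout tip is at (278,201) and slim tip at (143,180), and the stout float is on the fingers' centre line. I check both positions from these rays.

```bash
python3 - <<'E'
from h import *
print(wplane('w2.npz',(278,201),.092).round(4),wplane('w2.npz',(143,180),.112).round(4))
# two wrist places: tip height by crossing rays
def o(f,p): a=wplane(f,p,0);b=wplane(f,p,.2);v=b-a;return a,v/np.linalg.norm(v)
for n,a,b in [('stout',(257.5,311),(278,201)),('slim',(184,306),(143,180))]:
    (o1,v1),(o2,v2)=o('w1.npz',a),o('w2.npz',b);A=np.eye(3)-np.outer(v1,v1);B=np.eye(3)-np.outer(v2,v2)
    print(n,np.linalg.solve(A+B,A@o1+B@o2).round(4))
E
python3 go.py .592 -.0356 .043 8.5
```

```text
[ 0.5924 -0.0362  0.092 ] [ 0.4743 -0.0299  0.112 ]
stout [ 0.5917 -0.0366  0.0904]
slim [ 0.474  -0.03    0.1124]
t 3.37 pos [ 0.5915 -0.0324  0.203 ] yaw 8.63 tilt 0.09 F [ 0.4 -0.   0.4] op 1.003 ff 0.0
turn rotvec/180deg [0.0005 0.     0.0007] then shift [-0.016 -0.     0.8  ]
```

```bash
python3 -m pendant '[-0.018,0,0.1,0,0,0,1, 0,0,0.1,0,0,0,1, 0,0,0.1,0,0,0,1, 0,0,0.1,0,0,0,1, 0,0,0.1,0,0,0,1, 0,0,0.1,0,0,0,1, 0,0,0.1,0,0,0,1, 0,0,0.1,0,0,0,1, 0,0,0,0,0,0,1, 0,0,0,0,0,0,0.6, 0,0,0,0,0,0,0.6, 0,0,0,0,0,0,0.6, 0,0,0,0,0,0,0.6, 0,0,0,0,0,0,0.6, 0,0,0,0,0,0,0.6]'
python3 go.py .592 -.0356 .043 8.5
```

```text
time_s: 4.62
tool_pos: [0.5921, -0.0373, 0.0428]
ee_rot: [0.0, 0.652, 0.758, 0.0]
force: [-1.7, -0.0, 5.7]
opening: 0.675
finger_force: 29.9
t 4.62 pos [ 0.5921 -0.0373  0.0428] yaw 8.56 tilt 0.06 F [-1.7 -0.   5.7] op 0.675 ff 29.9
turn rotvec/180deg [0.0003 0.0001 0.0003] then shift [ 0.0084  0.0005 -0.0011]
```

```bash
python3 -m pendant '[0,0,-0.025,0,0,0,0.6, 0,0,-0.05,0,0,0,0.6, 0,0,-0.05,0,0,0,0.6, 0,0,0,0,0,0,0.6, 0,0,0,0,0,0,0.6]'
python3 go.py .5848 .2133 .2 8.5
```

```text
time_s: 5.03
tool_pos: [0.5922, -0.0373, 0.0679]
ee_rot: [0.001, 0.652, 0.758, 0.0]
force: [0.4, -0.2, -1.7]
opening: 0.678
finger_force: 29.1
t 5.03 pos [ 0.5922 -0.0373  0.0679] yaw 8.56 tilt 0.09 F [ 0.4 -0.2 -1.7] op 0.678 ff 29.1
turn rotvec/180deg [0.0005 0.0002 0.0004] then shift [ 1.2449  0.1485 -0.6607]
```

```bash
python3 -m pendant '[0,0,-0.1,0,0,0,0.6, 0,0,-0.15,0,0,0,0.6, 0,0,-0.15,0,0,0,0.6, 0,0,-0.15,0,0,0,0.6, 0,0,-0.15,0,0,0,0.6, 0.07,0.008,-0.05,0,0,0,0.6, 0.12,0.015,0,0,0,0,0.6, 0.12,0.015,0,0,0,0,0.6, 0.12,0.015,0,0,0,0,0.6, 0.12,0.015,0,0,0,0,0.6, 0.12,0.015,0,0,0,0,0.6, 0.12,0.015,0,0,0,0,0.6, 0.12,0.015,0,0,0,0,0.6, 0.12,0.015,0,0,0,0,0.6, 0.12,0.015,0,0,0,0,0.6, 0.095,0.0065,0,0,0,0,0.6, 0,0,0,0,0,0,0.6, 0,0,0,0,0,0,0.6, 0,0,0,0,0,0,0.6]'
python3 go.py .5848 .2133 .055 8.5; python3 - <<'E'
from rig import arm,get_image
import cv2,numpy as np
s=arm.sense();d=get_image('scene');cv2.imwrite('pics/s3.png',cv2.resize(d['img'][0:280,220:500],None,fx=2.1,fy=2.1));np.savez('scene3.npz',K=d['K'],E=d['extrinsics'],img=d['img'])
E
```

```text
time_s: 6.62
tool_pos: [0.5839, 0.2132, 0.2161]
ee_rot: [-0.0, 0.652, 0.758, -0.001]
force: [0.8, 0.4, -1.3]
opening: 0.674
finger_force: 29.1
t 6.62 pos [0.5839 0.2132 0.2161] yaw 8.58 tilt 0.07 F [ 0.8  0.4 -1.3] op 0.674 ff 29.1
turn rotvec/180deg [-0.0004  0.0001  0.0004] then shift [-2.000e-04  4.800e-03  8.056e-01]
```

View pics/s3.png

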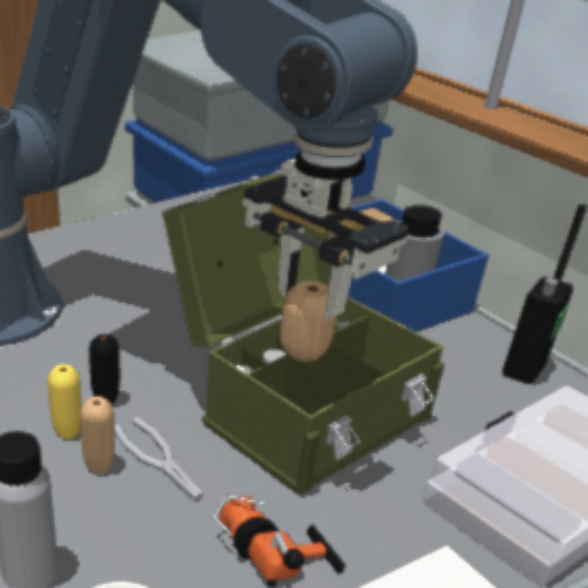

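The scene shows the stout float held upright over the wide well, with the wrist joint at crop (305,80). Before lowering I check the forearm's clearance over the lid.

```bash
python3 - <<'E'
from h import *
from rig import arm
for z in (.4,.45,.5,.55,.6): print(z,proj('scene',[.584,.213,z]).round(0))
q=arm.sense()['joint_positions'];print(np.round(q,3),'forearm below horizontal deg',np.degrees(q[1]+q[2]-np.pi/2))
E
```

```text
0.4 [374.  87.]
0.45 [378.  65.]
0.5 [381.  42.]
0.55 [384.  17.]
0.6 [388.  -9.]
[ 0.275  0.461  1.426 -0.     1.256  0.126] forearm below horizontal deg 18.085729224838538
```

```bash
python3 -m pendant '[0,0.004,0.07,0,0,0,0.6, 0,0,0.07,0,0,0,0.6, 0,0,0.07,0,0,0,0.6, 0,0,0.07,0,0,0,0.6, 0,0,0.07,0,0,0,0.6, 0,0,0.05,0,0,0,0.6, 0,0,0,0,0,0,0.6]'; python3 -m pendant '[0,0,0.05,0,0,0,0.6, 0,0,0.05,0,0,0,0.6, 0,0,0.05,0,0,0,0.6, 0,0,0.05,0,0,0,0.6, 0,0,0.05,0,0,0,0.6, 0,0,0.05,0,0,0,0.6, 0,0,0,0,0,0,0.6]'
python3 go.py .5848 .2133 .057 8.5
```

```text
time_s: 7.25
tool_pos: [0.5841, 0.2125, 0.1348]
ee_rot: [-0.001, 0.653, 0.758, -0.001]
force: [-1.1, -0.3, -2.4]
opening: 0.678
finger_force: 29.1
time_s: 7.83
tool_pos: [0.5839, 0.2132, 0.0745]
ee_rot: [-0.001, 0.652, 0.758, -0.001]
force: [-1.0, -0.4, -2.3]
opening: 0.677
finger_force: 29.1
t 7.83 pos [0.5839 0.2132 0.0745] yaw 8.57 tilt 0.19 F [-1.  -0.4 -2.3] op 0.677 ff 29.1
turn rotvec/180deg [-0.001   0.0001  0.0004] then shift [-0.0003  0.0046  0.0873]
```

Free of contact so far. Now gently down to the foam in small steps.

```bash
python3 -m pendant '[0,0,0.02,0,0,0,0.6, 0,0,0.02,0,0,0,0.6, 0,0,0.02,0,0,0,0.6, 0,0,0.015,0,0,0,0.6, 0,0,0,0,0,0,0.6, 0,0,0,0,0,0,0.6]'; python3 -m pendant '[0,0,0.01,0,0,0,0.6, 0,0,0.005,0,0,0,0.6, 0,0,0,0,0,0,0.6, 0,0,0,0,0,0,0.6]'
```

```text
time_s: 8.33
tool_pos: [0.5851, 0.2135, 0.0619]
ee_rot: [0.0, 0.652, 0.758, 0.0]
force: [-0.3, 0.2, -1.3]
opening: 0.674
finger_force: 29.1
time_s: 8.67
tool_pos: [0.585, 0.2135, 0.0589]
ee_rot: [-0.0, 0.652, 0.758, -0.0]
force: [0.3, -0.3, -0.9]
opening: 0.677
finger_force: 29.1
```

```bash
python3 -m pendant '[0,0,0.005,0,0,0,0.6, 0,0,0.005,0,0,0,0.6, 0,0,0,0,0,0,0.6, 0,0,0,0,0,0,0.6]';python3 -m pendant '[0,0,0.005,0,0,0,0.6, 0,0,0,0,0,0,0.6, 0,0,0,0,0,0,0.6]'
```

```text
time_s: 9.0
tool_pos: [0.585, 0.2135, 0.0569]
ee_rot: [-0.0, 0.652, 0.758, -0.0]
force: [0.8, 0.1, -1.3]
opening: 0.673
finger_force: 29.1
time_s: 9.25
tool_pos: [0.5851, 0.2136, 0.056]
ee_rot: [0.0, 0.652, 0.758, 0.0]
force: [-0.3, 0.3, -0.4]
opening: 0.675
finger_force: 29.2
```

```bash
python3 -m pendant '[0,0,0.005,0,0,0,0.6, 0,0,0.005,0,0,0,0.6, 0,0,0,0,0,0,0.6, 0,0,0,0,0,0,0.6]'
```

```text
time_s: 9.58
tool_pos: [0.5852, 0.2136, 0.0542]
ee_rot: [0.0, 0.652, 0.758, 0.0]
force: [-0.4, -0.9, 3.7]
opening: 0.675
finger_force: 29.6
```

```bash
python3 -m pendant '[0,0,-0.006,0,0,0,0.6, 0,0,0,0,0,0,0.68, 0,0,0,0,0,0,0.71, 0,0,0,0,0,0,0.75, 0,0,0,0,0,0,0.79, 0,0,0,0,0,0,0.79, 0,0,0,0,0,0,0.79]'; python3 go.py .585 .2135 .2 8.5
```

```text
time_s: 10.17
tool_pos: [0.585, 0.2135, 0.055]
ee_rot: [-0.0, 0.652, 0.758, -0.0]
force: [-0.3, -0.8, -0.6]
opening: 0.786
finger_force: 0.0
t 10.17 pos [0.585  0.2135 0.055 ] yaw 8.57 tilt 0.01 F [-0.3 -0.8 -0.6] op 0.786 ff 0.0
turn rotvec/180deg [-0.      0.      0.0004] then shift [-2.000e-04  1.000e-04 -7.249e-01]
```

```bash
python3 -m pendant '[0,0,-0.03,0,0,0,0.79, 0,0,-0.06,0,0,0,0.79, 0,0,-0.1,0,0,0,0.79, 0,0,-0.1,0,0,0,0.79, 0,0,-0.15,0,0,0,0.79, 0,0,-0.15,0,0,0,0.79, 0,0,-0.15,0,0,0,0.79, 0,0,-0.1,0,0,0,0.79, 0,0,0,0,0,0,0.79]'; python3 go.py .474 -.030 .22 8.5
```

```text
time_s: 10.92
tool_pos: [0.5869, 0.2141, 0.2293]
ee_rot: [0.002, 0.652, 0.758, 0.004]
force: [0.0, 0.6, -1.1]
opening: 0.795
finger_force: 0.0
t 10.92 pos [0.5869 0.2141 0.2293] yaw 8.57 tilt 0.48 F [ 0.   0.6 -1.1] op 0.795 ff 0.0
turn rotvec/180deg [ 0.0027 -0.0003  0.0004] then shift [-1.1237 -0.7385  0.0467]
```

```bash
python3 -m pendant '[-0.15,0,0,0,0,0,0.79, -0.15,0,0,0,0,0,0.79, -0.15,0,0,0,0,0,0.79, -0.15,0,0,0,0,0,0.79, -0.1044,-0.1458,0,0,0,0,0.79, -0.1044,-0.1458,0,0,0,0,0.79, -0.1044,-0.1458,0,0,0,0,0.79, -0.1044,-0.1458,0,0,0,0,0.79, -0.1044,-0.1458,0,0,0,0,0.79, 0,0,0,0,0,0,0.79, 0,0,0,0,0,0,0.79, 0,0,0,0,0,0,0.79]'; python3 go.py .474 -.030 .059 8.5; python3 - <<'E'
from rig import arm,get_image
import cv2,numpy as np
s=arm.sense();d=get_image('wrist');np.savez('w4.npz',K=d['K'],H=d['hand_eye'],img=d['img'],p=s['tool_pos'],q=s['ee_rot'])
from h import *
# dark eye of the slim float's top, near where it should project
q=s['ee_rot'];T=np.eye(4);T[:3,:3]=Rn.from_quat(np.r_[q[1:],q[0]]).as_matrix();T[:3,3]=s['tool_pos'];E=T@d['hand_eye']
c=np.linalg.inv(E)@[.474,-.030,.112,1];u=d['K']@c[:3];u=u[:2]/u[2];x,y=u.astype(int);print('expected',u)
m=cv2.inRange(cv2.cvtColor(d['img'],cv2.COLOR_BGR2GRAY)[y-16:y+16,x-16:x+16],0,80)
k,_,st,ce=cv2.connectedComponentsWithStats(m)
for i in range(1,k): print(st[i],ce[i]+[x-16,y-16],wplane('w4.npz',ce[i]+[x-16,y-16],.112))
E
```

```text
time_s: 11.92
tool_pos: [0.4747, -0.0299, 0.2235]
ee_rot: [0.0, 0.653, 0.758, 0.0]
force: [0.4, 1.1, 0.1]
opening: 0.791
finger_force: 0.0
t 11.92 pos [ 0.4747 -0.0299  0.2235] yaw 8.54 tilt 0.05 F [0.4 1.1 0.1] op 0.791 ff 0.0
turn rotvec/180deg [0.0003 0.     0.0002] then shift [ 0.     -0.0034  0.8223]
expected [276.72252904 196.91144769]
```

```bash
python3 - <<'E'
from h import *
im=np.load('w4.npz')['img'];h=cv2.cvtColor(im,cv2.COLOR_BGR2HSV)
g=cv2.GaussianBlur(cv2.cvtColor(im,cv2.COLOR_BGR2GRAY),(5,5),0)[182:212,262:292];_,_,l,_=cv2.minMaxLoc(g);l=(l[0]+262,l[1]+182)
print(l,g.min(),g.max(),h[197,277],wplane('w4.npz',l,.112).round(4))
m=cv2.inRange(h,(5,70,60),(17,200,255));k,_,st,ce=cv2.connectedComponentsWithStats(m)
for i in range(1,k):
    if st[i,4]>300: print(st[i],ce[i])
E
```

```text
(279, 195) 86 216 [  7  81 117] [ 0.4758 -0.0279  0.112 ]
[ 513   67   47   89 1621] [535.7649599  112.41887724]
[ 445   96   56   46 1261] [468.370341   116.52418715]
[466 116  36  31 536] [484.34328358 132.58768657]
[ 255  161   45   54 1686] [277.21945433 187.3801898 ]
[319 353  29  40 863] [331.80417149 371.67439166]
```

```bash
python3 -m pendant '[0.004,0,0.1,0,0,0,0.79, 0,0,0.12,0,0,0,0.79, 0,0,0.12,0,0,0,0.79, 0,0,0.12,0,0,0,0.79, 0,0,0.12,0,0,0,0.79, 0,0,0.1,0,0,0,0.79, 0,0,0.1,0,0,0,0.79, 0,0,0.042,0,0,0,0.79, 0,0,0,0,0,0,0.79, 0,0,0,0,0,0,0.4, 0,0,0,0,0,0,0.4, 0,0,0,0,0,0,0.4, 0,0,0,0,0,0,0.4, 0,0,0,0,0,0,0.4, 0,0,0,0,0,0,0.4]'; python3 -m pendant '[0,0,-0.025,0,0,0,0.4, 0,0,-0.05,0,0,0,0.4, 0,0,-0.05,0,0,0,0.4, 0,0,0,0,0,0,0.4, 0,0,0,0,0,0,0.4]'; python3 go.py .5736 .2884 .24 8.5
```

```text
time_s: 13.22
tool_pos: [0.4746, -0.0294, 0.0593]
ee_rot: [0.0, 0.652, 0.758, 0.0]
force: [-0.4, 0.1, 4.7]
opening: 0.484
finger_force: 30.0
time_s: 13.63
tool_pos: [0.4746, -0.0294, 0.0846]
ee_rot: [0.001, 0.652, 0.758, 0.0]
force: [0.2, -0.1, -1.2]
opening: 0.485
finger_force: 30.0
t 13.63 pos [ 0.4746 -0.0294  0.0846] yaw 8.56 tilt 0.10 F [ 0.2 -0.1 -1.2] op 0.485 ff 30.0
turn rotvec/180deg [0.0005 0.0002 0.0003] then shift [ 1.4982  0.7243 -0.7772]
```

```bash
python3 -m pendant '[0,0,-0.1,0,0,0,0.4, 0,0,-0.15,0,0,0,0.4, 0,0,-0.15,0,0,0,0.4, 0,0,-0.15,0,0,0,0.4, 0,0,-0.15,0,0,0,0.4, 0.05,0.07,-0.077,0,0,0,0.4, 0.1,0.13,0,0,0,0,0.4, 0.1,0.13,0,0,0,0,0.4, 0.1,0.13,0,0,0,0,0.4, 0.1,0.13,0,0,0,0,0.4, 0.1,0.134,0,0,0,0,0.4, 0.15,0,0,0,0,0,0.4, 0.15,0,0,0,0,0,0.4, 0.15,0,0,0,0,0,0.4, 0.15,0,0,0,0,0,0.4, 0.15,0,0,0,0,0,0.4, 0.12,0,0,0,0,0,0.4, 0.078,0,0,0,0,0,0.4, 0,0,0,0,0,0,0.4, 0,0,0,0,0,0,0.4]'; python3 go.py .5736 .2884 .07 8.5;  python3 - <<'E'
from rig import arm,get_image
import cv2,numpy as np
s=arm.sense();d=get_image('wrist');np.savez('w5.npz',K=d['K'],H=d['hand_eye'],img=d['img'],p=s['tool_pos'],q=s['ee_rot']);cv2.imwrite('pics/w5.png',d['img'])
E
```

```text
time_s: 15.3
tool_pos: [0.5725, 0.2886, 0.2386]
ee_rot: [-0.0, 0.652, 0.758, -0.0]
force: [0.1, -0.5, -1.8]
opening: 0.484
finger_force: 30.0
t 15.3 pos [0.5725 0.2886 0.2386] yaw 8.62 tilt 0.05 F [ 0.1 -0.5 -1.8] op 0.484 ff 30.0
turn rotvec/180deg [-0.0002  0.0002  0.0007] then shift [-0.0016  0.0051  0.8431]
```

View pics/w5.png

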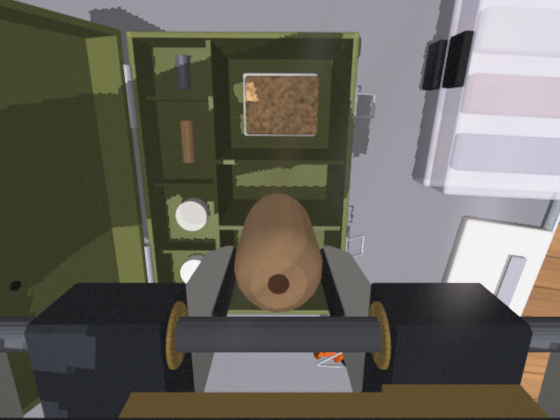

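The slim float is held upright over the narrow well. Dividers show near v=158 and v=223, the front rim near u=350. I check that the held float is centred.

```bash
python3 - <<'E'
from h import *
np.set_printoptions(precision=4,suppress=True)
p=[.5417,.2918,3.2896];c,s=np.cos(p[2]),np.sin(p[2]);R=np.array([[c,-s],[s,c]])
loc=lambda q,z:(R.T@(wplane('w5.npz',q,z)[:2]-p[:2])*1000).round(1)
im=np.load('w5.npz')['img'].astype(int)[...,1]
print('v150-170',im[148:172,325:340].mean(1).astype(int).tolist());print('v212-236',im[212:236,325:340].mean(1).astype(int).tolist())
print('u336-362',im[170:200,336:362].mean(0).astype(int).tolist())
print('u205-235',im[185:200,205:240].mean(0).astype(int).tolist())
for v in (154,158,162,219,223,227): print(v,loc((332,v),.122))
for u in (344,348,352): print(u,loc((u,185),.13))
for u in (212,216,220): print(u,loc((u,190),.122))
print('held tip (278,284)',loc((278,284),.2386-.0593+.112),'tcp',R.T@(np.load('w5.npz')['p'][:2]-p[:2]))
E
```

```text
v150-170 [56, 54, 53, 54, 54, 55, 55, 55, 55, 55, 54, 54, 62, 69, 69, 70, 69, 68, 67, 67, 66, 66, 66, 67]
v212-236 [55, 54, 55, 55, 55, 54, 53, 52, 53, 53, 52, 53, 53, 58, 100, 127, 127, 118, 89, 55, 55, 54, 54, 54]
u336-362 [60, 59, 60, 59, 60, 61, 60, 62, 72, 83, 88, 93, 93, 111, 139, 150, 151, 151, 151, 151, 151, 152, 151, 152, 152, 152]
u205-235 [64, 65, 64, 64, 64, 64, 65, 63, 65, 64, 64, 64, 52, 42, 42, 41, 42, 41, 42, 42, 41, 41, 42, 40, 42, 41, 41, 49, 62, 65, 64, 68, 69, 67, 66]
154 [-79.7 -31.5]
158 [-79.9 -27.9]
162 [-80.1 -24.2]
219 [-82.7  31. ]
223 [-82.9  35. ]
227 [-83.1  39.1]
344 [-90.8  -4.3]
348 [-94.4  -4.3]
352 [-98.1  -4.3]
212 [32.   2.5]
216 [28.2  2.5]
220 [24.4  2.5]
held tip (278,284) [-30.5   8.4] tcp [-0.03    0.0077]
```

```bash
python3 -m pendant '[0,0.003,0.06,0,0,0,0.4, 0,0,0.07,0,0,0,0.4, 0,0,0.07,0,0,0,0.4, 0,0,0.07,0,0,0,0.4, 0,0,0.07,0,0,0,0.4, 0,0,0.06,0,0,0,0.4, 0,0,0,0,0,0,0.4]'; python3 -m pendant '[0,0,0.06,0,0,0,0.4, 0,0,0.06,0,0,0,0.4, 0,0,0.06,0,0,0,0.4, 0,0,0.06,0,0,0,0.4, 0,0,0.06,0,0,0,0.4, 0,0,0.05,0,0,0,0.4, 0,0,0.02,0,0,0,0.4, 0,0,0,0,0,0,0.4, 0,0,0,0,0,0,0.4]'
python3 go.py .5736 .2884 .0733 8.5
```

```text
time_s: 15.93
tool_pos: [0.5723, 0.2872, 0.1559]
ee_rot: [-0.001, 0.653, 0.758, -0.002]
force: [-0.2, 0.2, -2.1]
opening: 0.48
finger_force: 30.0
time_s: 16.68
tool_pos: [0.5735, 0.2887, 0.0852]
ee_rot: [0.0, 0.652, 0.758, 0.0]
force: [-0.3, 0.0, -1.1]
opening: 0.483
finger_force: 30.0
t 16.68 pos [0.5735 0.2887 0.0852] yaw 8.57 tilt 0.01 F [-0.3  0.  -1.1] op 0.483 ff 30.0
turn rotvec/180deg [ 0.0001 -0.      0.0004] then shift [-0.0017  0.0003  0.0597]
```

```bash
python3 -m pendant '[0,0,0.02,0,0,0,0.4, 0,0,0.02,0,0,0,0.4, 0,0,0.015,0,0,0,0.4, 0,0,0,0,0,0,0.4, 0,0,0,0,0,0,0.4]'; python3 -m pendant '[0,0,0.005,0,0,0,0.4, 0,0,0.005,0,0,0,0.4, 0,0,0,0,0,0,0.4, 0,0,0,0,0,0,0.4]'
```

```text
time_s: 17.1
tool_pos: [0.5733, 0.2886, 0.074]
ee_rot: [-0.0, 0.652, 0.758, -0.0]
force: [0.2, -0.6, -1.0]
opening: 0.483
finger_force: 30.0
time_s: 17.43
tool_pos: [0.5735, 0.2887, 0.0724]
ee_rot: [0.0, 0.652, 0.758, 0.0]
force: [-0.1, -0.1, 1.0]
opening: 0.481
finger_force: 30.0
```

```bash
python3 -m pendant '[0,0,0.003,0,0,0,0.4, 0,0,0,0,0,0,0.49, 0,0,0,0,0,0,0.52, 0,0,0,0,0,0,0.56, 0,0,0,0,0,0,0.62, 0,0,0,0,0,0,0.66, 0,0,0,0,0,0,0.66]'; python3 -m pendant '[0,0,-0.03,0,0,0,0.66, 0,0,-0.06,0,0,0,0.66, 0,0,-0.1,0,0,0,0.66, 0,0,-0.1,0,0,0,0.66, 0,0,-0.15,0,0,0,0.66, 0,0,-0.15,0,0,0,0.66, 0,0,-0.15,0,0,0,0.66, 0,0,-0.12,0,0,0,0.66, 0,0,0,0,0,0,0.66, 0,0,0,0,0,0,0.66]'
python3 - <<'E'
from rig import arm,get_image
import cv2,numpy as np
d=get_image('scene');cv2.imwrite('pics/s6.png',cv2.resize(d['img'][90:250,280:460],None,fx=3.3,fy=3.3))
E
```

```text
time_s: 18.02
tool_pos: [0.5733, 0.2886, 0.0715]
ee_rot: [-0.0, 0.652, 0.758, -0.0]
force: [-0.1, 0.1, -0.1]
opening: 0.659
finger_force: 0.0
time_s: 18.85
tool_pos: [0.5738, 0.2889, 0.2458]
ee_rot: [0.001, 0.652, 0.758, 0.002]
force: [0.7, -1.0, -1.0]
opening: 0.66
finger_force: 0.0
```

View pics/s6.png

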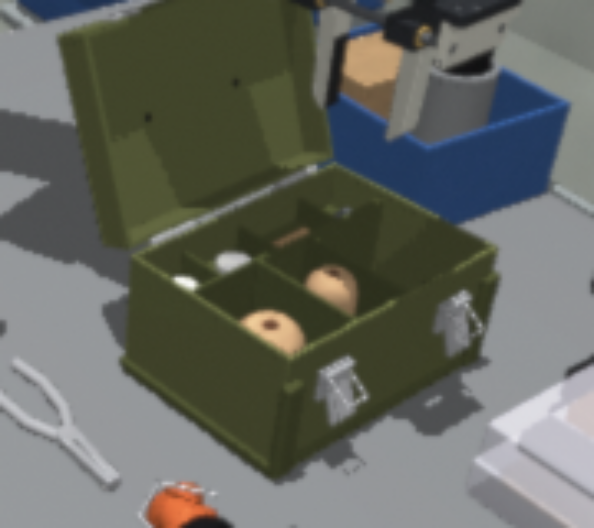

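Both floats stand upright in their wells (crop (272,330) and (332,288)). Next is the counter: shut the fingers and go round to behind the lever.

```bash
python3 -m pendant '[-0.145,0,0,0,0,0,0, -0.145,0,0,0,0,0,0, -0.145,0,0,0,0,0,0, -0.145,0,0,0,0,0,0, -0.145,0,0,0,0,0,0, -0.145,0,0,0,0,0,0, -0.145,0,0,0,0,0,0, -0.145,0,0,0,0,0,0, -0.145,0,0,0,0,0,0, -0.145,0,0,0,0,0,0, 0,0,0,0,0,-0.018,0, 0,0,0,0,0,-0.0188,0, 0,0,0,0,0,0,0, 0,0,0,0,0,0,0]'; python3 go.py .322 -.297 .24 15.2; python3 - <<'E'
from h import *
print('flask top',plane('top',(370,181),.2),'jar',plane('top',(400,188),.095))
E
```

```text
time_s: 20.07
tool_pos: [0.616, 0.0019, 0.2426]
ee_rot: [-0.001, 0.608, 0.794, -0.0]
force: [-0.8, 0.9, 0.4]
opening: 0.009
finger_force: 0.0
t 20.07 pos [0.616  0.0019 0.2426] yaw 15.09 tilt 0.10 F [-0.8  0.9  0.4] op 0.009 ff 0.0
turn rotvec/180deg [-0.0005 -0.0002 -0.0006] then shift [-1.0569 -1.8106  0.013 ]
flask top [ 0.59983679 -0.18995598  0.2       ] jar [ 0.60115361 -0.28309572  0.095     ]
```

```bash
python3 -m pendant '[-0.088,-0.151,0,0,0,0,0, -0.088,-0.151,0,0,0,0,0, -0.088,-0.151,0,0,0,0,0, -0.088,-0.151,0,0,0,0,0, -0.088,-0.151,0,0,0,0,0, -0.088,-0.151,0,0,0,0,0, -0.088,-0.151,0,0,0,0,0, -0.088,-0.151,0,0,0,0,0, -0.088,-0.151,0,0,0,0,0, -0.088,-0.151,0,0,0,0,0, -0.088,-0.151,0,0,0,0,0, -0.088,-0.151,0,0,0,0,0, 0,0,0,0,0,0,0, 0,0,0,0,0,0,0, 0,0,0,0,0,0,0]'; python3 go.py .322 -.297 .112 15.2
```

```text
time_s: 21.32
tool_pos: [0.3223, -0.2964, 0.2434]
ee_rot: [-0.0, 0.608, 0.794, 0.0]
force: [-0.1, 0.4, 0.2]
opening: 0.004
finger_force: 0.0
t 21.32 pos [ 0.3223 -0.2964  0.2434] yaw 15.12 tilt 0.03 F [-0.1  0.4  0.2] op 0.004 ff 0.0
turn rotvec/180deg [ 0.     -0.0002 -0.0005] then shift [-0.0025 -0.0024  0.6568]
```

```bash
python3 -m pendant '[0,0,0.13,0,0,0,0, 0,0,0.13,0,0,0,0, 0,0,0.13,0,0,0,0, 0,0,0.13,0,0,0,0, 0,0,0.135,0,0,0,0, 0,0,0,0,0,0,0, 0,0,0,0,0,0,0]'; python3 -m pendant '[0,0.05,0,0,0,0,0, 0,0.05,0,0,0,0,0, 0,0.05,0,0,0,0,0, 0,0.05,0,0,0,0,0, 0,0.05,0,0,0,0,0, 0,0,0,0,0,0,0, 0,0,0,0,0,0,0]'; python3 -m pendant '[0,0.04,0,0,0,0,0, 0,0.04,0,0,0,0,0, 0,0.04,0,0,0,0,0, 0,0.04,0,0,0,0,0, 0,0.04,0,0,0,0,0, 0,0,0,0,0,0,0, 0,0,0,0,0,0,0]'; python3 go.py .322 -.297 .112
```

```text
time_s: 21.9
tool_pos: [0.3225, -0.2957, 0.1123]
ee_rot: [-0.001, 0.607, 0.795, 0.0]
force: [-0.5, -0.7, 0.0]
opening: 0.008
finger_force: 0.0
time_s: 22.48
tool_pos: [0.3708, -0.2835, 0.1126]
ee_rot: [0.0, 0.607, 0.795, -0.0]
force: [-0.1, -0.8, 0.5]
opening: 0.003
finger_force: 0.0
time_s: 23.07
tool_pos: [0.4092, -0.2731, 0.1124]
ee_rot: [-0.0, 0.607, 0.795, -0.0]
force: [0.0, -0.2, 0.5]
opening: 0.007
finger_force: 0.0
t 23.07 pos [ 0.4092 -0.2731  0.1124] yaw 15.24 tilt 0.02 F [ 0.  -0.2  0.5] op 0.007 ff 0.0
turn rotvec/180deg [-0.0001 -0.0001 -0.    ] then shift [-0.0007 -0.4523  0.002 ]
```

```bash
python3 - <<'E'
from rig import get_image
import cv2,numpy as np
a=get_image('scene')['img'][130:290,90:290];b=get_image('wrist')['img'];c=get_image('top')['img'][220:340,350:470]
o=np.zeros((600,800,3),np.uint8);o[:320,:400]=cv2.resize(a,(400,320));o[:300,400:]=cv2.resize(b,(400,300));o[300:600,400:700]=cv2.resize(c,(300,300),interpolation=cv2.INTER_CUBIC)
cv2.imwrite('pics/s7.png',o)
E
```

```text
(no output)
```

View pics/s7.png

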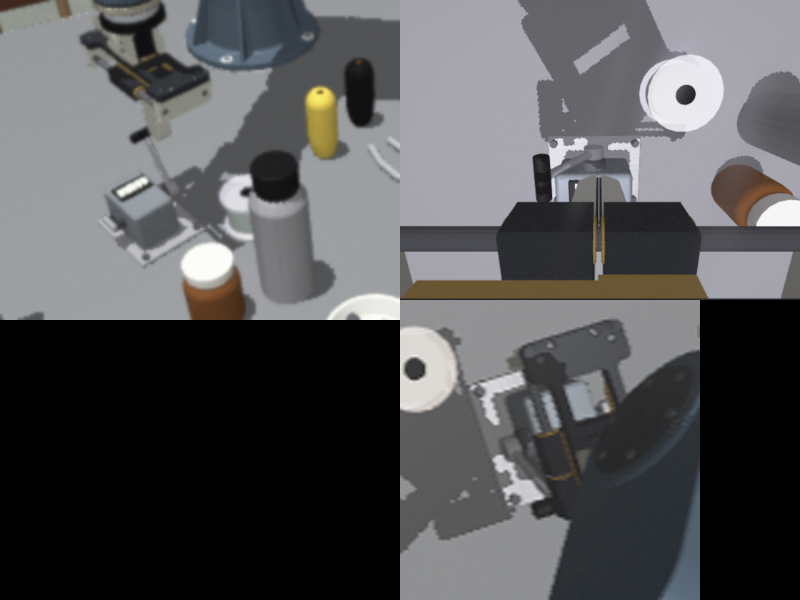

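The composite shows the lever still at rest: bar at wrist crop (541,178), with the finger tips at (600,177), past it. I compare that with the expected tip position.

```bash
python3 - <<'E'
from h import *
from rig import get_image,arm
for z in (.1124,.13,.14,.15,.16): print(z,proj('scene',[.4092,-.2731,z]).round(1),proj('top',[.4092,-.2731,z]).round(1))
print('bar rest',proj('scene',[.3648,-.2856,.1196]).round(1),proj('top',[.3648,-.2856,.1196]).round(1))
d=get_image('scene');im=d['img'][185:215,150:185].astype(int).sum(2)//3
for r,row in zip(range(185,215),im): print(r,' '.join('%3d'%v for v in row))
E
```

```text
0.1124 [171.4 206.6] [403.3 278.7]
0.13 [170.2 201.4] [406.4 279.4]
0.14 [169.5 198.4] [408.2 279.8]
0.15 [168.7 195.3] [410.1 280.2]
0.16 [168.  192.2] [412.  280.7]
bar rest [161.5 197. ] [411.9 300.9]
185 156 156 156 156 156 156 156 156 156 156 153 141 130 129 129 127 125 137 144 138 126  96  75  90 128 131 131 132 131 131 132 132 135 143 145
186 156 156 156 156 156 156 156 156 156 156 156 148 132 128 129 128 130 143 144 137 123  81  74 103 129 131 132 132 131 132 134 142 145 153 154
187 156 156 156 156 156 156 157 156 156 156 156 154 142 129 130 128 131 146 150 142 128 106  99 122 131 131 131 132 134 140 136 152 155 156 157
188 156 156 156 156 156 156 156 155 156 156 156 153 140 129 129 129 129 136 142 142 134 127 125 129 132 132 134 139 137 151 152 156 156 157 157
189 155 156 157 156 156 156 156 156 157 157 156 152 133 129 129 129 128 127 134 131 136 133 130 131 133 139 136 151 152 156 157 157 157 157 157
190 156 156 156 156 156 156 156 156 156 156 156 155 147 131 128 129 128 128 132 125 134 133 131 128 131 150 152 156 157 157 157 157 157 157 157
191 157 156 156 156 156 157 156 
[... 2723 characters left out ...]
 157 158 157 157 157 157 157 157 157 157 158 157 152 133 125 121 135 155 157 157 157 158 157 158 158 157 158 158 157 158 158
211 157 157 157 157 157 158 157 158 157 157 158 157 158 157 157 157 150 125 126 123 125 152 157 158 158 157 158 158 158 157 157 157 158 158 158
212 157 157 158 157 157 157 157 157 157 158 157 157 158 158 157 156 155 146 132 125 120 135 156 158 158 157 157 158 158 158 158 159 158 159 158
213 157 158 157 157 157 157 158 157 158 157 157 157 157 158 157 157 157 151 126 124 122 123 152 157 158 158 158 158 158 159 158 158 158 157 153
214 157 158 157 158 157 157 157 157 157 156 156 157 157 156 157 157 158 156 146 132 124 120 135 155 158 158 158 158 159 158 158 157 153 144 111
```

The finger tips reach only about z 0.137 when shut (tip row ~199, against 206 expected), so they passed over the bar. I retreat, go 28 mm lower, and push again.

```bash
python3 -m pendant '[0,-0.09,0,0,0,0,0, 0,-0.09,0,0,0,0,0, 0,-0.09,0,0,0,0,0, 0,-0.09,0,0,0,0,0, 0,-0.09,0,0,0,0,0, 0,0,0.07,0,0,0,0, 0,0,0.07,0,0,0,0, 0,0,0,0,0,0,0, 0,0,0,0,0,0,0]'; python3 -m pendant '[0,0.05,0,0,0,0,0, 0,0.05,0,0,0,0,0, 0,0.05,0,0,0,0,0, 0,0.05,0,0,0,0,0, 0,0.05,0,0,0,0,0, 0,0,0,0,0,0,0, 0,0,0,0,0,0,0]';  python3 - <<'E'
from h import *
from rig import get_image,arm
p=arm.sense()['tool_pos'];print(p,proj('scene',p))
g=cv2.cvtColor(get_image('scene')['img'],cv2.COLOR_BGR2GRAY)[170:225,140:200];m=cv2.inRange(g,0,45)
k,_,st,ce=cv2.connectedComponentsWithStats(m)
for i in range(1,k):
    if st[i,4]>8: print(st[i],ce[i]+[140,170])
for a in (0,.25,.5,.75,1.):
    t=np.radians(15.2);x=.085*np.sin(a-.5);z=.045+.085*np.cos(a-.5);print(a,proj('scene',[.4146+x*np.cos(t)-.04*np.sin(t),-.3135+x*np.sin(t)+.04*np.cos(t),z]).round(1))
E
```

```text
time_s: 24.02
tool_pos: [0.3217, -0.2967, 0.0845]
ee_rot: [-0.001, 0.608, 0.794, 0.0]
force: [0.4, 0.4, 0.3]
opening: 0.005
finger_force: 0.0
time_s: 24.6
tool_pos: [0.3709, -0.2836, 0.0844]
ee_rot: [0.0, 0.607, 0.795, -0.0]
force: [-1.9, -0.9, -0.4]
opening: 0.003
finger_force: 0.8
[ 0.37090285 -0.28356958  0.08442795] [165.42807977 208.06156794]
[ 0  0 11 10 52] [144.92307692 173.51923077]
[13  0  6  5 11] [155.72727273 171.72727273]
[19  0 10  3 18] [163.38888889 170.55555556]
[32  0  9  2 10] [176.2 170.1]
[18  1 28 12 69] [172.52173913 177.23188406]
[21 24 13  9 54] [166.77777778 198.2037037 ]
0 [161.5 197. ]
0.25 [164.9 197.9]
0.5 [168.9 200.6]
0.75 [173.5 204.9]
1.0 [178.1 210.7]
```

The lever is following now (bar at scene (167,198), about 0.37 rad, 2 N). I push on to the stop.

```bash
python3 -m pendant '[0,0.04,0,0,0,0,0, 0,0.04,0,0,0,0,0, 0,0.04,0,0,0,0,0, 0,0.04,0,0,0,0,0, 0,0.04,0,0,0,0,0, 0,0,0,0,0,0,0, 0,0,0,0,0,0,0]'; cat > lev.py <<'E'
from h import *
from rig import get_image,arm
s=arm.sense();print(s['tool_pos'].round(4),s['force'].round(1))
g=cv2.cvtColor(get_image('scene')['img'],cv2.COLOR_BGR2GRAY)[185:230,150:195];m=cv2.inRange(g,0,45)
k,_,st,ce=cv2.connectedComponentsWithStats(m)
for i in range(1,k):
    if st[i,4]>8: print(st[i],ce[i]+[150,185])
E
python3 lev.py; python3 -m pendant '[0,0.02,0,0,0,0,0, 0,0.01,0,0,0,0,0, 0,0,0,0,0,0,0, 0,0,0,0,0,0,0]'; python3 lev.py
```

```text
time_s: 25.23
tool_pos: [0.4094, -0.2731, 0.0845]
ee_rot: [0.0, 0.607, 0.795, 0.0]
force: [-2.9, 0.6, 0.7]
opening: 0.003
finger_force: 1.1
[ 0.4094 -0.2731  0.0845] [-2.9  0.6  0.7]
[16  0 18  6 36] [175.08333333 187.16666667]
[19 17 14  9 57] [175.28070175 206.10526316]
time_s: 25.62
tool_pos: [0.4147, -0.2717, 0.0845]
ee_rot: [-0.0, 0.607, 0.794, -0.0]
force: [-3.1, -1.0, -0.8]
opening: 0.004
finger_force: 1.5
[ 0.4147 -0.2717  0.0845] [-3.1 -1.  -0.8]
[17  0 21  7 47] [177.61702128 187.72340426]
[20 19 14  9 54] [176.48148148 207.75925926]
```

```bash
python3 -m pendant '[0,0.01,0,0,0,0,0, 0,0.01,0,0,0,0,0, 0,0,0,0,0,0,0, 0,0,0,0,0,0,0]'; python3 lev.py; python3 -m pendant '[0,0.01,0,0,0,0,0, 0,0,0,0,0,0,0, 0,0,0,0,0,0,0]'; python3 lev.py
```

```text
time_s: 26.0
tool_pos: [0.4187, -0.2706, 0.0845]
ee_rot: [-0.0, 0.607, 0.794, 0.0]
force: [-3.4, -1.4, -1.1]
opening: 0.006
finger_force: 1.7
[ 0.4187 -0.2706  0.0845] [-3.4 -1.4 -1.1]
[ 6  0  5  4 12] [158.33333333 185.91666667]
[18  0 22  7 48] [178.95833333 188.02083333]
[21 20 14  9 56] [177.48214286 208.89285714]
time_s: 26.3
tool_pos: [0.4206, -0.2701, 0.0845]
ee_rot: [0.0, 0.607, 0.794, 0.0]
force: [-3.9, -0.6, -0.4]
opening: 0.008
finger_force: 1.7
[ 0.4206 -0.2701  0.0845] [-3.9 -0.6 -0.4]
[ 5  0  6  4 14] [158.21428571 186.14285714]
[18  0 23  8 51] [179.49019608 188.31372549]
[22 21 13  8 53] [177.81132075 209.64150943]
```

```bash
python3 -m pendant '[0,0.01,0,0,0,0,0, 0,0,0,0,0,0,0, 0,0,0,0,0,0,0]'; python3 lev.py; python3 -m pendant '[0,0.01,0,0,0,0,0, 0,0,0,0,0,0,0, 0,0,0,0,0,0,0]'; python3 lev.py
```

```text
time_s: 26.6
tool_pos: [0.4222, -0.2697, 0.0845]
ee_rot: [-0.0, 0.607, 0.794, -0.0]
force: [-5.6, -2.1, -1.5]
opening: 0.006
finger_force: 3.1
[ 0.4222 -0.2697  0.0845] [-5.6 -2.1 -1.5]
[ 5  0  7  4 16] [158.5625 186.1875]
[19  0 23  8 51] [180.64705882 188.49019608]
[22 21 14  9 57] [178.38596491 210.01754386]
time_s: 26.9
tool_pos: [0.4228, -0.2693, 0.0842]
ee_rot: [-0.001, 0.607, 0.795, -0.001]
force: [-14.6, -4.7, 0.7]
opening: 0.005
finger_force: 7.3
[ 0.4228 -0.2693  0.0842] [-14.6  -4.7   0.7]
[ 5  0  7  5 18] [158.83333333 186.44444444]
[19  0 24  9 54] [180.62962963 188.85185185]
[22 21 14  9 56] [178.48214286 210.23214286]
```

The force jumped to 15 N, so the lever is at its stop. I back off so it springs back, then lift clear.

```bash
python3 -m pendant '[0,-0.04,0,0,0,0,0, 0,-0.06,0,0,0,0,0, 0,-0.07,0,0,0,0,0, 0,-0.07,0,0,0,0,0, 0,-0.07,0,0,0,0,0, 0,-0.07,0,0,0,0,0, 0,-0.07,0,0,0,0,0, 0,-0.07,0,0,0,0,0, 0,-0.05,0,0,0,0,0, 0,0,-0.1,0,0,0,0, 0,0,-0.15,0,0,0,0, 0,0,-0.15,0,0,0,0, 0,0,-0.15,0,0,0,0, 0,0,-0.15,0,0,0,0, 0,0,0,0,0,0,0, 0,0,0,0,0,0,0, 0,0,0,0,0,0,0]'; python3 lev.py; python3 - <<'E'
from h import *
from rig import get_image
m=cv2.inRange(cv2.cvtColor(get_image('top')['img'],cv2.COLOR_BGR2HSV),(5,60,80),(17,190,255))[160:260,115:210]
k,_,st,ce=cv2.connectedComponentsWithStats(m)
for i in range(1,k):
    if st[i,4]>60: q=ce[i]+[115,160];print(st[i],q)
print(proj('top',[.5848,.2133,.10]),proj('top',[.5736,.2884,.12]))
E
```

```text
time_s: 28.37
tool_pos: [0.3139, -0.2987, 0.2238]
ee_rot: [-0.0, 0.608, 0.794, 0.0]
force: [-0.1, -0.7, -0.2]
opening: 0.007
finger_force: 0.0
[ 0.3139 -0.2987  0.2238] [-0.1 -0.7 -0.2]
[ 6  8 13  8 48] [161.77083333 196.41666667]
[ 40  28  32  30 661] [170.90620272 202.55673222]
[  5  37  25  23 415] [132.85060241 207.7373494 ]
[168.53706316 200.58816769] [129.42911756 205.61467822]
```

The lever bar is back at its rest pixel (162,196), both floats are round, upright blobs in their wells, and the robot is clear of everything.

```bash
python3 -c "
from rig import arm
print(arm.finish_job())"
```

```text
the job is handed in; nothing more can be done
None
```

Job handed in, with no verdict returned: both floats stand in their wells, and the lever went to its stop (about 15 N) and sprang back, after a first push that passed over the bar without moving it.

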